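# Roll a dyestuff tin round at the bar-code reader and scan it in

## Robot

A 7-joint arm with a two-finger parallel gripper is mounted at the origin on the work surface. World frame = base frame: x ahead of the robot, y to its left, z up, the work surface at z = 0. Lengths are in m, angles in rad, forces in N, time in s.
With the tool pointing down it reaches from about 0.425 to 0.925 m from the base axis. Payload 6.8 kg.
Tool frame: the origin (TCP) lies midway between the tips of the shut fingers; the grasp point (between the pads) lies bot.grip_point_offset behind it (bot.grip_point_offset is the distance from the TCP to the grasp point, in m); z points along the fingers, y is the line along which they close (so a half turn about z gives the same grasp; the last joint's range is limited). The gripper opens to 85 mm and grips with 20 to 120 N. Pads are 22 mm wide; open, the fingers measure 114 mm over their backs; the gripper's body (76 mm by 85 mm) begins 54 mm behind the grasp point. The pads swing forward as they close: fully open they stand 13 mm farther back than shut.
Start: joints at [1.096, 0.477, 0.022, 1.555, -0.011, 1.109, -0.083], TCP at [0.242, -0.63, 0.231] pointing down, gripper open.
Joint ranges: [-2.96, 2.96], [-0.34, 2.1], [-1.41, 1.46], [0.24, 2.44], [-1.37, 4.51], [0.17, 1.92], [-2.96, 2.96]. Speed limits (rad/s): [2.39, 2.39, 3.14, 3.14, 3.14, 3.14, 3.14].

## Interface

Orientations are given as a unit quaternion [w, x, y, z].
In Python, from station import get_obs, cams, job, bot gives the robot as it stands.
- The arm moves only by the tool arm_command, never from a script. Its argument "rows" is a list that holds one entry, the list of rows, each a list of 5 numbers: the finger opening in mm, from 0 to 85.4, then the shift along the world's x, y, z in units of 60 mm (1.0 is 60 mm), then the turn about the world's z in units of 0.08 rad (1.0 is 0.08 rad). In form: [[[grip, x, y, z, turn], ...]]. A call has exactly 10 rows; each row shifts and turns the commanded pose from where the row before left it; what a row does not reach is not made up. A row lasts 1/8 s, in which the tool goes at most 62.5 mm and 10.7 degrees, less where a joint would pass 70% of its speed; a pose out of reach is approached as far as the arm can. A call with a number of a shift or a turn outside -1 to 1 is refused whole. A call with a gripper value outside its range is refused whole. The fingers move at their own pace and stop on an object; "newtons" is the grip in N (left out, the last holds). Time passes only in rows, so rows that do not move let the fingers close, or fill a call up. It gives the time, the measured TCP pose, the force, the opening and the grip force at its end, in the units of the state.
- get_obs(): the state, without advancing time (a new reading comes with each control period).
- cams.read_camera(name): name is "side" or "top" or "wrist"; returns the picture (400x640x3 uint8, red, green, blue); there is no depth.
- cams.camera_params(name): a dict with "K" (3x3 intrinsics, pixels), "k1" (the pictures are not rectified: a ray, as slopes to the right and down, at radius r is drawn at 1 + k1 r^2 times it, then the intrinsics apply), "extrinsics" (4x4, takes a point from camera to world coordinates). Camera axes: x right, y down, z forward; pixel columns grow to the right and rows downward; lengths in m; the calibration is good to about 2 mm. A picture is of the moment at which its call begins: read the wrist's pose just before it. camera_params takes no time and is no camera call; for the wrist camera it gives the pose at the moment of the call.
- job.hand_in(): hands the job in; it is judged then, once.
The state is a dict: "t": time; "q": joint angles; "joint_vel": joint speeds; "joint_torque": joint torques, N m; "eef_pos": TCP position; "tool_rot": TCP orientation; "contact_force": force on the tool from outside, world axes, zero at the start; "torque": the same for the moment, N m; "gripper_width": opening from 0.0 (shut) to 1.0 (fully open); "grasp_force": force on a finger pad.
Only numpy, scipy, OpenCV 4.12 (cv2) and the standard library are available. Lean on these libraries where they do the work, as an engineer would, in place of code of your own. Each camera call takes 0.05 s, during which the arm holds its last target. There are 200 camera calls.

## Task

Book in the bare-metal tin with the gold lid and red band: slide it along the black board until it rests against both white rollers, roll it round there with a fingertip until the middle of its bar-code label faces straight at the reader, then press the green scan button fully down and let go, leaving the tin standing there just so. The tin is thin sheet and dents easily, so meet it slowly and push and roll it with light fingertip pressure only, and keep it upright on the board. Leave everything else on the desk where it is.

Things in the scene. Friction and masses are not known exactly. Their poses are not given: they have to be found in the camera images.
- tin: The tin to book in: closed upright tin of thin bare grey metal with a flat gold-coloured lid, 96 mm diameter (too wide to grip), 95 mm tall, 0.18 to 0.36 kg. More than 20 N of fingertip force dents it. It rubs on the board (friction 0.5 to 0.7; pushed above half its height it may tip). Origin at the centre of its underside, z up along its axis, x from the axis towards the middle of its label.
- label (a point): The middle of the tin's label: a point on its side, 48 mm from its axis, 45 mm above its underside. The label is a white panel 58 mm wide with a black bar code and a red band. A white seal tab with a red end, 20 mm wide, runs up from its middle and over the lid's edge, so it is seen from above.
- stand: The scanning stand, fixed: black board 430 x 410 mm, 12 mm thick, with two upright white rollers, the reader and the scan button on it. Origin at desk height under the nest (see point nest), x from there towards the reader, z up. The reader, a black bar-code gun in a cradle, 210 mm tall, has its red window 130 mm from the origin at x and looks back along -x.
- nest (a point): On the upper face of the board (12 mm above the desk): where the tin's axis stands when the tin touches both rollers. The rollers (28 mm diameter, turning freely, tops 90 mm above the desk) have their axes 38 mm from here along the stand's x, at y = +49 and -49 mm. The tin comes to them from the -x side.
- scan_spot (a point): The point at which the reader looks: where the middle of the label must be, 48 mm from the nest towards the reader, 45 mm above the board.
- scan_button (a joint): How far the green scan button is pressed, 0 to 0.006 m (fully down). It springs back up; fully down takes 5 N.
- scan_button_top (a point): Centre of the top of the green scan button (32 mm diameter, in a black ring of 48 mm) at the stand's x = -35 mm, y = -135 mm; 34 mm above the desk when up. It is pressed straight down.
- blue_tin: Bystander: a blue tin of the same size and label, already booked in, standing on the board about 165 mm to the +y side of the nest. Origin at the centre of its underside.
- label_roll: Bystander: roll of white labels, 72 mm across, 40 mm tall, on the board. Origin at the centre of its underside.
- pen: Bystander: blue pen, 135 mm long, lying on the board near the reader. Origin below its middle.
- yarn_cone: Bystander: cone of red yarn, 132 mm across, 170 mm tall. Origin at the centre of its underside.
- mug: Bystander: white mug, 80 mm across. Origin at the centre of its underside.
- mouse: Bystander: black computer mouse, 105 x 60 mm. Origin at the centre of its underside.
- terminal: Bystander: black hand-held data terminal, 165 x 72 x 26 mm. Origin at the centre of its underside.
- stapler: Bystander: red stapler, 140 mm long. Origin at the centre of its underside.
Mind the look-alikes: they are no part of the job. Of the things like the tin, leave any that is turquoise; of the rest the smaller one is meant.

How it is judged:
By the outcome, as a careful person would: the job done as asked, in the order asked, and still so for the second after the job is handed in, with the robot touching nothing.
It also fails if it takes over 72 s, if anything falls off the work surface, if the arm or the gripper's body presses on something with over 40 N, if the wrist force passes 120 N, or if a joint passes its speed limit or range.

## Working session

There is one attempt and no reset: what is moved stays moved. The work goes in short steps, Python scripts to look and compute and a tool call to move; the robot and the scene stay as the last step left them, time stands still between calls to the robot, and variables do not carry over. Pictures are saved under pics/ and viewed, at most 10 in all, crops included, and the job is handed in when it is done.

Besides the shell and the picture viewer there is one more tool, called after "Emit:" as name(argument=value, ...), one argument or row to a line, values as JSON. arm_command: Moves the arm, as the interface text tells. Its arguments: {"type":"object","properties":{"rows":{"type":"array"},"newtons":{"type":"number"}},"required":["rows"]}

```bash
mkdir -p pics; cat > h.py <<'E'
import numpy as np, cv2
from station import get_obs, cams, job, bot
def shot(n,f=None):
    p=cams.camera_params(n); im=cams.read_camera(n)
    if f: cv2.imwrite('pics/'+f,im[...,::-1])
    return im,p
def ray(p,uv):
    K=np.array(p['K']); k=p['k1']; E=np.array(p['extrinsics'])
    d=np.array([(uv[0]-K[0,2])/K[0,0],(uv[1]-K[1,2])/K[1,1]]); s=d.copy()
    for _ in range(30): s=d/(1+k*(s@s))
    return E[:3,3],E[:3,:3]@np.array([s[0],s[1],1])
def onz(p,uv,z):
    o,d=ray(p,uv); return o+d*(z-o[2])/d[2]
def proj(p,X):
    K=np.array(p['K']); E=np.array(p['extrinsics'])
    c=E[:3,:3].T@(np.array(X)-E[:3,3]); s=c[:2]/c[2]; s=s*(1+p['k1']*(s@s))
    return np.array([K[0,0]*s[0]+K[0,2],K[1,1]*s[1]+K[1,2]])
E
python3 - <<'E'
from h import *
a,p=shot('top','top.png'); b,q=shot('side','side.png')
for n in('top','side'):
    c=cams.camera_params(n);print(n,c['k1'],np.round(c['K'],1).tolist(),np.round(c['extrinsics'],3).tolist())
o=get_obs();print(o,bot.grip_point_offset)
E
```

```text
top -0.002524430196893567 [[420.8, 0.0, 318.8], [0.0, 420.8, 199.7], [0.0, 0.0, 1.0]] [[0.027, -0.994, 0.106, 0.392], [-1.0, -0.027, 0.004, -0.007], [-0.001, -0.106, -0.994, 1.309], [0.0, 0.0, 0.0, 1.0]]
side -0.060628204320513766 [[423.1, 0.0, 310.6], [0.0, 423.1, 199.5], [0.0, 0.0, 1.0]] [[-0.947, -0.18, 0.266, 0.186], [-0.321, 0.485, -0.813, 1.13], [0.017, -0.856, -0.517, 0.778], [0.0, 0.0, 0.0, 1.0]]
{'t': 0.1, 'q': array([ 1.09587469,  0.47772458,  0.02233389,  1.55631679, -0.011473  ,
        1.10931746, -0.08314026]), 'joint_vel': array([ 0.00063206, -0.00138206, -0.0005142 , -0.00285273,  0.00217098,
       -0.00025577,  0.00123713]), 'joint_torque': array([ 4.98982292e-03, -5.97758389e+01,  1.61433164e+00, -2.81954241e+01,
        1.29441390e-02,  5.06174008e-03,  2.74126126e-05]), 'eef_pos': array([ 0.24189036, -0.62961096,  0.23043311]), 'tool_rot': array([-7.89678361e-04,  9.83227008e-01,  1.82384155e-01, -2.17234935e-04]), 'contact_force': array([-0.26693961,  0.68006494,  0.50976283]), 'torque': array([ 0.07611086, -0.01872457,  0.00715832]), 'grasp_force': 0.0, 'gripper_width': 0.9980374743675476} 0.0187
```

View pics/top.png

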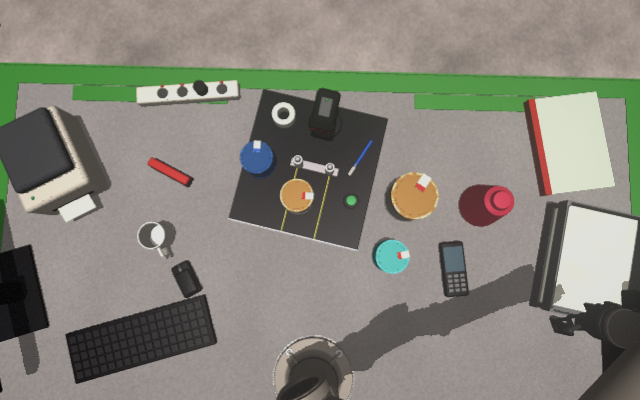

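View pics/side.png

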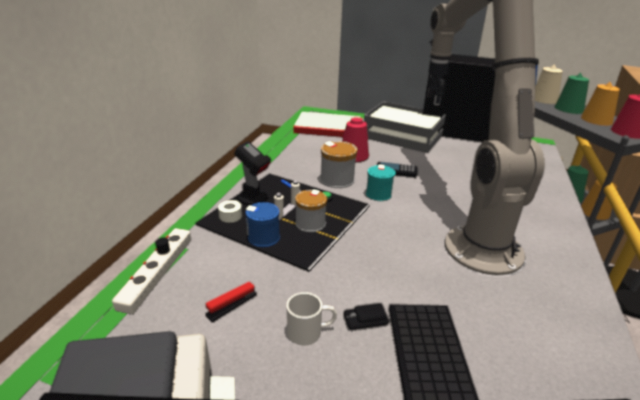

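The top view shows the small gold-lidded tin on the board at (297,195), with its tab to the right at (308,196). The larger look-alike is at (415,195) and the turquoise one at (393,257). The rollers are at (298,159) and (330,168), the button at (351,200) and the blue tin at (257,157).

```bash
cat >> h.py <<'E'
def blob(im,mask,near,r):
    m=np.zeros(mask.shape,np.uint8); cv2.circle(m,near,r,1,-1); m&=mask.astype(np.uint8)
    y,x=np.nonzero(m); return np.array([x.mean(),y.mean()]),len(x),m
def hsv(im): return cv2.cvtColor(im,cv2.COLOR_RGB2HSV)
E
python3 - <<'E'
from h import *
im,p=shot('top'); h=hsv(im).astype(int); H,S,V=h[...,0],h[...,1],h[...,2]
bt,n,_=blob(im,(H>40)&(H<85)&(S>90),(351,200),12); B=onz(p,bt,.034); print('button',bt,n,B)
# board quad
m=((V<75)).astype(np.uint8); m=cv2.morphologyEx(m,cv2.MORPH_CLOSE,np.ones((25,25)))
c=[c for c in cv2.findContours(m,0,2)[0] if cv2.pointPolygonTest(c,(310,215),False)>0][0]
r=cv2.boxPoints(cv2.minAreaRect(c)); print('board',r.round(1).tolist(),cv2.contourArea(c))
ap=cv2.approxPolyDP(c,12,True)[:,0]
for u in ap: print(u,onz(p,u,.012).round(3))
# rollers
for g in((298,159),(330,168)):
    u,n,_=blob(im,(V>140)&(S<60),g,7); print('roller',u,n,onz(p,u,.09).round(4))
# lid
yy,xx=np.mgrid[:400,:640]; near=np.hypot(xx-297,yy-195)<24
gold=(H>8)&(H<25)&(S>80)&(V>90)&near
tab=near&(((V>150)&(S<60))|(((H<6)|(H>172))&(S>120)))
pts=np.argwhere(gold|tab)[:,::-1].astype(np.float32)
(cx,cy),rad=cv2.minEnclosingCircle(cv2.convexHull(np.argwhere(gold)[:,::-1].astype(np.float32)))
C=onz(p,(cx,cy),.107); print('lid',cx,cy,rad,C, 'gold mean',np.argwhere(gold).mean(0)[::-1])
tu=np.argwhere(tab).mean(0)[::-1]; T=onz(p,tu,.107); print('tab',tu,tab.sum(),T,np.degrees(np.arctan2(*(T-C)[1::-1])))
cv2.imwrite('pics/z.png',cv2.resize(im[80:260,220:420,::-1],None,fx=4,fy=4,interpolation=2)[:600,:800])
E
```

```text
button [350.66666667 199.96551724] 87 [ 0.52991942 -0.099531    0.034     ]
board [[221.60000610351562, 214.1999969482422], [270.0, 69.0], [435.6000061035156, 124.19999694824219], [387.20001220703125, 269.3999938964844]] 16695.5
[263  90] [0.877 0.185 0.012]
[250 140] [0.714 0.219 0.012]
[267 143] [0.705 0.165 0.012]
[267 167] [0.629 0.162 0.012]
[242 169] [0.62  0.24  0.012]
[230 217] [0.469 0.27  0.012]
[305 232] [0.429 0.037 0.012]
[357 219] [ 0.474 -0.122  0.012]
[377 266] [ 0.332 -0.185  0.012]
[364 214] [ 0.49  -0.143  0.012]
[404 219] [ 0.478 -0.267  0.012]
[377 184] [ 0.584 -0.182  0.012]
[387 119] [ 0.793 -0.211  0.012]
[340 108] [ 0.825 -0.062  0.012]
[336  91] [ 0.88  -0.048  0.012]
roller [296.97101449 159.42028986] 69 [0.6396 0.0648 0.09  ]
roller [329.85057471 167.82758621] 87 [ 0.6171 -0.0326  0.09  ]
lid 296.54644775390625 194.77554321289062 17.14641571044922 [0.53284744 0.06163947 0.107     ] gold mean [295.2890933  194.71484888]
tab [304.77 195.24] 100 [0.5321419  0.03795374 0.107     ] -91.7061860110585
```

View pics/z.png

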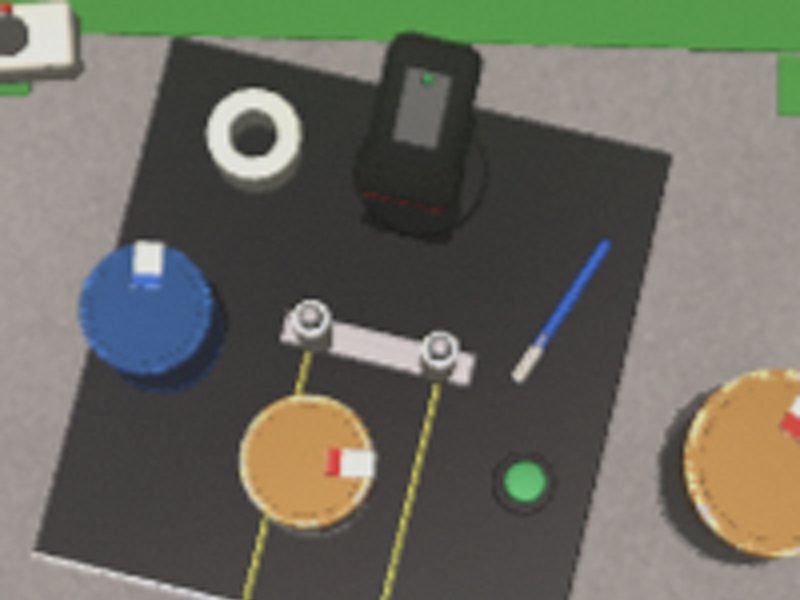

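Emit:
arm_command(
  rows=[
    [[0,0.5,0.9,0,-1],[0,0.5,0.9,0,-1],[0,0.5,0.9,0,-1],[0,0.5,0.9,0,-1],[0,0.5,0.9,0,-1],[0,0.5,0.9,0,-1],[0,0.5,0.9,0,-1],[0,0.5,0.9,0,-1],[0,0.5,0.9,0,-1],[0,0.5,0.9,0,-1]],
  ],
  newtons=40,
)

```text
t: 1.4
eef_pos: [0.5427, -0.0884, 0.2313]
tool_rot: [0.0, 0.976, -0.216, 0.0]
contact_force: [1.1, -0.6, 0.8]
gripper_width: 0.0
grasp_force: 0.0
```

Emit:
arm_command(
  rows=[
    [[0,-0.25,0.65,0,-0.7],[0,-0.25,0.65,0,-0.7],[0,-0.3,0.65,0,0],[0,-0.3,0.65,0,0],[0,-0.27,0.62,0,0],[0,0,0,-0.7,0],[0,0,0,-0.7,0],[0,0,0,-0.6,0],[0,0,0,-0.4,0],[0,0,0,0,0]],
  ],
)

```text
t: 2.65
eef_pos: [0.4584, 0.1027, 0.0858]
tool_rot: [0.001, 0.963, -0.269, -0.002]
contact_force: [-0.1, -0.5, 0.5]
gripper_width: 0.0
grasp_force: 0.0
```

```bash
python3 - <<'E'
from h import *
im,p=shot('wrist'); a,q=shot('top'); s,_=shot('side')
cv2.imwrite('pics/w1.png',np.vstack([np.hstack([cv2.resize(im,(400,250)),cv2.resize(a[120:260,200:424],(400,250))]),cv2.resize(s[160:270,180:390],(800,419))[:350]])[...,::-1])
E
```

```text
(no output)
```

View pics/w1.png

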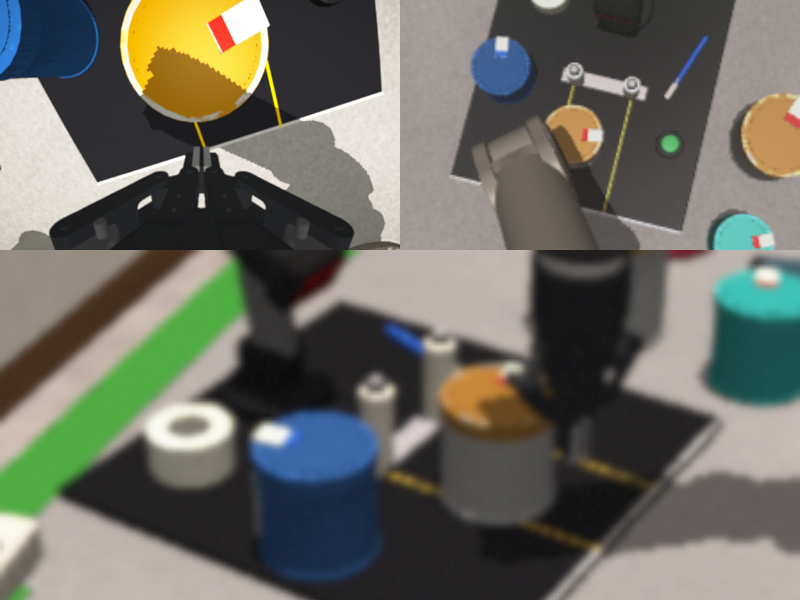

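The finger is just behind the tin with clear space, and the tin is in the wrist view ahead of the fingertips. I lower next.

Emit:
arm_command(
  rows=[
    [[0,0,0,-0.3,0],[0,0,0,-0.2,0],[0,0,0,-0.15,0],[0,0.1,-0.05,0,0],[0,0,0,0,0],[0,0,0,0,0],[0,0,0,0,0],[0,0,0,0,0],[0,0,0,0,0],[0,0,0,0,0]],
  ],
)

```text
t: 4.05
eef_pos: [0.4658, 0.1001, 0.0483]
tool_rot: [0.0, 0.963, -0.269, -0.0]
contact_force: [0.3, 1.0, 0.1]
gripper_width: -0.004
grasp_force: 0.0
```

```bash
cat >> h.py <<'E'
def fitlid(f=None):
    im,p=shot('wrist',f); h=hsv(im).astype(int); H,S,V=h[...,0],h[...,1],h[...,2]
    g=((H>8)&(H<32)&(S>110)&(V>60)).astype(np.uint8)
    g=cv2.morphologyEx(g,cv2.MORPH_OPEN,np.ones((5,5)))
    n,l,st,_=cv2.connectedComponentsWithStats(g); k=1+st[1:,4].argmax(); m=(l==k).astype(np.uint8)
    hull=cv2.convexHull(max(cv2.findContours(m,0,1)[0],key=cv2.contourArea))[:,0]
    P=np.array([onz(p,u,.107)[:2] for u in hull if 4<u[0]<635 and 4<u[1]<395])
    from scipy.optimize import least_squares
    r=least_squares(lambda v:np.hypot(P[:,0]-v[0],P[:,1]-v[1])-v[2],[*P.mean(0),.046],loss='soft_l1',f_scale=.001)
    c=r.x[:2]
    red=(((H<7)|(H>172))&(S>120)&(V>90)); wh=(V>150)&(S<70)
    yy,xx=np.nonzero(red|wh); Q=np.array([onz(p,(x,y),.107)[:2] for x,y in zip(xx,yy)]); 
    d=np.hypot(*(Q-c).T); rr=red[yy,xx]
    q=Q[(d<.0455)&(d>.02)]; rd=Q[(d<.0455)&(d>.015)&rr]
    a=lambda v:np.degrees(np.arctan2(*(v-c)[::-1])).round(2)
    return c.round(4),r.x[2].round(4),np.abs(r.fun).mean().round(5),len(P),a(q.mean(0)) if len(q) else None,len(q),a(rd.mean(0)) if len(rd) else None,len(rd)
N=np.array([.592,.0245]); TH=-12.2
E
python3 - <<'E'
from h import *
print(fitlid('w2.png')); print(cams.camera_params('wrist')['extrinsics'])
E
```

```text
(array([0.5334, 0.0629]), np.float64(0.049), np.float64(0.0007), 30, np.float64(-93.09), 6695, np.float64(-90.72), 2701)
[[-5.19094659e-01 -8.20506772e-01 -2.39393759e-01  5.25775828e-01]
 [-8.54716681e-01  4.98435894e-01  1.44986394e-01  6.41749009e-02]
 [ 3.60123589e-04  2.79875502e-01 -9.60036236e-01  1.91676537e-01]
 [ 0.00000000e+00  0.00000000e+00  0.00000000e+00  1.00000000e+00]]
```

View pics/w2.png

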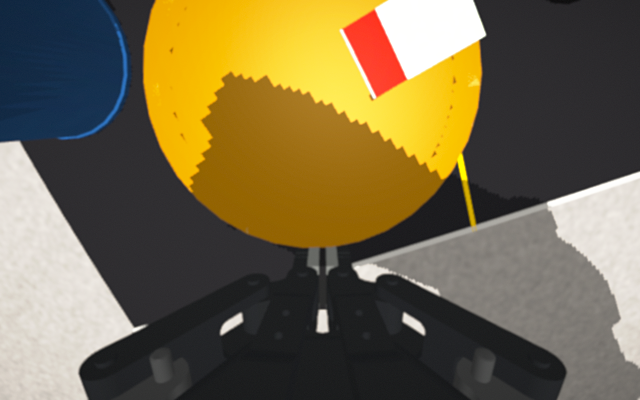

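Emit:
arm_command(
  rows=[
    [[0,0.02,0.05,-0.05,0],[0,0.04,-0.025,0,0],[0,0.04,-0.025,0,0],[0,0.04,-0.025,0,0],[0,0.035,-0.022,0,0],[0,0.025,-0.016,0,0],[0,0.025,-0.016,0,0],[0,0.025,-0.016,0,0],[0,0.025,-0.016,0,0],[0,0.025,-0.016,0,0]],
  ],
)

```text
t: 5.35
eef_pos: [0.4834, 0.0927, 0.0452]
tool_rot: [0.0, 0.963, -0.269, -0.0]
contact_force: [-2.0, 1.3, 1.8]
gripper_width: -0.001
grasp_force: 0.0
```

Emit:
arm_command(
  rows=[
    [[0,0.025,-0.016,0,0],[0,0.03,-0.02,0,0],[0,0.04,-0.025,0,0],[0,0.04,-0.025,0,0],[0,0.04,-0.025,0,0],[0,0.04,-0.025,0,0],[0,0.04,-0.025,0,0],[0,0.04,-0.025,0,0],[0,0.04,-0.025,0,0],[0,0.04,-0.025,0,0]],
  ],
)

```text
t: 6.6
eef_pos: [0.5065, 0.0782, 0.0453]
tool_rot: [0.0, 0.963, -0.269, 0.0]
contact_force: [-0.9, 0.4, 1.2]
gripper_width: 0.003
grasp_force: 0.0
```

```bash
python3 - <<'E'
from h import *
print(fitlid(), get_obs()['eef_pos'])
E
```

```text
(array([0.5578, 0.0476]), np.float64(0.0489), np.float64(0.0006), 37, np.float64(-91.43), 7197, np.float64(-91.14), 2537) [0.50691144 0.07796322 0.04534166]
```

Emit:
arm_command(
  rows=[
    [[0,0.04,-0.027,0,0],[0,0.04,-0.027,0,0],[0,0.04,-0.027,0,0],[0,0.04,-0.027,0,0],[0,0.04,-0.027,0,0],[0,0.04,-0.027,0,0],[0,0.04,-0.027,0,0],[0,0.04,-0.027,0,0],[0,0.04,-0.027,0,0],[0,0.04,-0.027,0,0]],
  ],
)

```text
t: 7.9
eef_pos: [0.5305, 0.062, 0.0453]
tool_rot: [0.0, 0.963, -0.269, -0.0]
contact_force: [-0.2, 1.5, 1.3]
gripper_width: -0.004
grasp_force: 0.0
```

```bash
python3 - <<'E'
from h import *
print(fitlid(), get_obs()['eef_pos'])
E
```

```text
(array([0.5835, 0.0322]), np.float64(0.0455), np.float64(0.00098), 39, np.float64(-82.5), 8447, np.float64(-95.66), 2536) [0.53091191 0.06170212 0.04533104]
```

Emit:
arm_command(
  rows=[
    [[0,0.02,-0.014,0,0],[0,0.02,-0.014,0,0],[0,0.018,-0.012,0,0],[0,0.018,-0.012,0,0],[0,0.015,-0.01,0,0],[0,0.015,-0.01,0,0],[0,0.01,-0.007,0,0],[0,0.01,-0.007,0,0],[0,0,0,0,0],[0,0,0,0,0]],
  ],
)

```text
t: 9.2
eef_pos: [0.538, 0.0569, 0.0453]
tool_rot: [0.0, 0.963, -0.269, 0.0]
contact_force: [-0.9, 0.1, 0.1]
gripper_width: -0.001
grasp_force: 0.0
```

```bash
python3 - <<'E'
from h import *
print(fitlid('w3.png'), get_obs()['eef_pos'],get_obs()['contact_force'])
E
```

```text
(array([0.5894, 0.0265]), np.float64(0.0488), np.float64(0.0001), 56, np.float64(-90.99), 7188, np.float64(-91.1), 2525) [0.53802531 0.05687943 0.04531455] [-1.04107419  0.90951978  1.86635525]
```

View pics/w3.png

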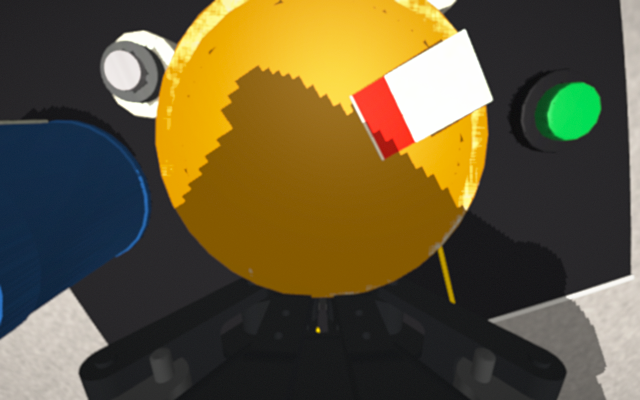

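Emit:
arm_command(
  rows=[
    [[0,0.008,-0.005,0,0],[0,0.008,-0.005,0,0],[0,0.008,-0.005,0,0],[0,0.008,-0.005,0,0],[0,0.008,-0.005,0,0],[0,0.008,-0.005,0,0],[0,0,0,0,0],[0,0,0,0,0],[0,0,0,0,0],[0,0,0,0,0]],
  ],
)

```text
t: 10.5
eef_pos: [0.5409, 0.0551, 0.0453]
tool_rot: [0.0, 0.963, -0.269, 0.0]
contact_force: [-0.8, 0.9, 0.3]
gripper_width: 0.003
grasp_force: 0.0
```

```bash
python3 - <<'E'
from h import *
o=get_obs();print(fitlid(), o['eef_pos'],o['contact_force'],o['torque'])
E
```

```text
(array([0.5944, 0.0249]), np.float64(0.0462), np.float64(0.00132), 28, np.float64(-82.91), 8707, np.float64(-97.32), 2531) [0.54089587 0.05509905 0.04532455] [-0.84088157  0.91092197  0.28568435] [ 0.08800258  0.16438209 -0.02286599]
```

Emit:
arm_command(
  rows=[
    [[0,0.007,-0.004,0,0],[0,0.007,-0.004,0,0],[0,0.007,-0.004,0,0],[0,0.007,-0.004,0,0],[0,0,0,0,0],[0,0,0,0,0],[0,0,0,0,0],[0,0,0,0,0],[0,0,0,0,0],[0,0,0,0,0]],
  ],
)

```text
t: 11.8
eef_pos: [0.5417, 0.055, 0.0452]
tool_rot: [-0.0, 0.963, -0.269, -0.001]
contact_force: [-4.7, 2.7, 3.0]
gripper_width: -0.002
grasp_force: 0.0
```

```bash
python3 - <<'E'
from h import *
o=get_obs();print(o['eef_pos'],o['contact_force'])
for i in range(3): print(fitlid())
E
```

```text
[0.5417295  0.05503156 0.04521726] [-4.72712589  2.7208578   3.03366606]
(array([0.5928, 0.0245]), np.float64(0.049), np.float64(0.00097), 42, np.float64(-91.15), 7196, np.float64(-90.8), 2549)
(array([0.5933, 0.0247]), np.float64(0.0485), np.float64(0.00037), 33, np.float64(-88.44), 7841, np.float64(-92.21), 2581)
(array([0.5906, 0.0252]), np.float64(0.0461), np.float64(0.00045), 33, np.float64(-88.59), 7582, np.float64(-84.74), 2581)
```

Emit:
arm_command(
  rows=[
    [[0,-0.024,-0.043,0,0.625],[0,-0.022,-0.044,0,0.625],[0,-0.02,-0.045,0,0.625],[0,-0.0175,-0.046,0,0.625],[0,-0.015,-0.047,0,0.625],[0,-0.013,-0.0475,0,0.625],[0,-0.0105,-0.048,0,0.625],[0,-0.008,-0.0485,0,0.625],[0,-0.0055,-0.049,0,0.625],[0,-0.0033,-0.049,0,0.625]],
  ],
)

```text
t: 13.2
eef_pos: [0.5334, 0.0261, 0.045]
tool_rot: [0.0, 1.0, -0.022, -0.001]
contact_force: [-3.4, 1.7, 0.5]
gripper_width: -0.0
grasp_force: 0.0
```

```bash
python3 - <<'E'
from h import *
o=get_obs();print(o['eef_pos'],o['contact_force'])
for i in range(2): print(fitlid('w4.png'))
E
```

```text
[0.53342238 0.02613279 0.04502943] [-3.38634763  1.71441801  0.4725952 ]
(array([0.5934, 0.0247]), np.float64(0.0442), np.float64(0.00014), 47, np.float64(-62.87), 8376, np.float64(-72.43), 2513)
(array([0.5934, 0.0248]), np.float64(0.0441), np.float64(9e-05), 50, np.float64(-61.97), 8463, np.float64(-72.63), 2513)
```

View pics/w4.png

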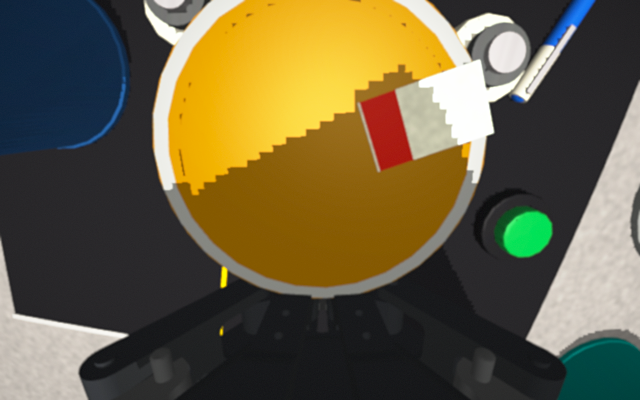

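Emit:
arm_command(
  rows=[
    [[0,0.0005,-0.049,0,0.625],[0,0.003,-0.049,0,0.625],[0,0.0055,-0.049,0,0.625],[0,0.008,-0.0485,0,0.625],[0,0.01,-0.048,0,0.625],[0,0.0125,-0.0475,0,0.625],[0,0.015,-0.047,0,0.625],[0,0.017,-0.046,0,0.625],[0,0.0195,-0.045,0,0.625],[0,0.022,-0.044,0,0.625]],
  ],
)

```text
t: 14.55
eef_pos: [0.5397, -0.0032, 0.0449]
tool_rot: [0.0, 0.974, 0.225, -0.001]
contact_force: [-5.4, -0.5, 2.0]
gripper_width: -0.002
grasp_force: 0.0
```

```bash
cat >> h.py <<'E'
def tab(cam='wrist',c=(.5928,.0247),im=None,p=None,pr=True):
    if im is None: im,p=shot(cam)
    h=hsv(im).astype(int); H,S,V=h[...,0],h[...,1],h[...,2]
    m=(((H<7)|(H>172))&(S>150)&(V>90)).astype(np.uint8); 
    P=None
    for k in cv2.findContours(m,0,1)[0]:
        if cv2.contourArea(k)<20: continue
        P=np.array([onz(p,u,.107)[:2] for u in k[:,0]]); mid=P.mean(0)
        if np.hypot(*(mid-c))>.05: continue
        r=cv2.minAreaRect((P*1e4).astype(np.float32)); b=cv2.boxPoints(r)/1e4
        e=[b[1]-b[0],b[2]-b[1]]; s=min(e,key=np.linalg.norm)
        mid=np.array(r[0])/1e4; d=mid-c; s=s*np.sign(s@d)
        print('red rect',mid.round(4),[np.linalg.norm(x).round(4) for x in e],'edge ang',np.degrees(np.arctan2(s[1],s[0])).round(2),'centroid ang',np.degrees(np.arctan2(d[1],d[0])).round(2))
def rollers(): pass
E
python3 - <<'E'
from h import *
o=get_obs();print(o['eef_pos'],o['contact_force'])
im,p=shot('wrist'); tab(im=im,p=p); print(fitlid('w5.png'))
E
```

```text
[ 0.53966422 -0.00315193  0.04489284] [-5.41734789 -0.46199219  2.00675203]
red rect [0.6038 0.007 ] [np.float32(0.0097), np.float32(0.0202)] edge ang -59.22 centroid ang -58.12
(array([0.5934, 0.0247]), np.float64(0.0441), np.float64(9e-05), 54, np.float64(-47.25), 8297, np.float64(-59.15), 2363)
```

Emit:
arm_command(
  rows=[
    [[0,-0.2,-0.1,0,0],[0,-0.2,-0.1,0,-0.6],[0,-0.02,0.18,0,-1],[0,-0.02,0.18,0,-1],[0,-0.02,0.18,0,-1],[0,-0.02,0.18,0,-1],[0,-0.02,0.18,0,-1],[0,-0.02,0.18,0,-1],[0,-0.02,0.18,0,-1],[0,-0.02,0.18,0,-1]],
  ],
)

```text
t: 15.9
eef_pos: [0.5071, 0.072, 0.0455]
tool_rot: [-0.0, 0.993, -0.119, 0.0]
contact_force: [0.0, 0.8, -0.6]
gripper_width: -0.001
grasp_force: 0.0
```

Emit:
arm_command(
  rows=[
    [[0,0.02,0,0,-0.9],[0,0.04,0,0,-0.9],[0,0.06,0,0,-0.9],[0,0.06,0,0,-0.9],[0,0.06,0,0,-0.9],[0,0.06,0,0,-0.9],[0,0.06,0,0,-0.4],[0,0.06,0,0,0],[0,0.05,0,0,0],[0,0,0,0,0]],
  ],
)

```text
t: 17.15
eef_pos: [0.5358, 0.0721, 0.0453]
tool_rot: [-0.0, 0.94, -0.342, 0.0]
contact_force: [-0.1, -0.5, -0.2]
gripper_width: 0.0
grasp_force: 0.0
```

```bash
python3 - <<'E'
from h import *
o=get_obs();print(o['eef_pos'],o['contact_force'],o['tool_rot'])
im,p=shot('wrist'); tab(im=im,p=p); print(fitlid('w5.png'))
v=o['eef_pos'][:2]-[.5928,.0247];print(np.hypot(*v),np.degrees(np.arctan2(v[1],v[0])))
E
```

```text
[0.53578376 0.07214508 0.04530113] [-0.1271903  -0.4549115  -0.23202999] [-8.27575194e-05  9.39862421e-01 -3.41553242e-01  7.76292777e-05]
red rect [0.604 0.007] [np.float32(0.0098), np.float32(0.0204)] edge ang -59.37 centroid ang -57.69
(array([0.5929, 0.0247]), np.float64(0.0489), np.float64(0.00249), 33, np.float64(-62.12), 2408, np.float64(-59.1), 2968)
0.0741747046518356 140.23505258664477
```

Emit:
arm_command(
  rows=[
    [[0,0.032,-0.027,0,0],[0,0.032,-0.027,0,0],[0,0.032,-0.027,0,0],[0,0.032,-0.027,0,0],[0,0.013,-0.011,0,0],[0,0.013,-0.011,0,0],[0,0.013,-0.011,0,0],[0,0.013,-0.011,0,0],[0,0.01,-0.008,0,0],[0,0.01,-0.008,0,0]],
  ],
)

```text
t: 18.5
eef_pos: [0.5471, 0.0625, 0.0452]
tool_rot: [0.0, 0.94, -0.341, -0.0]
contact_force: [-2.8, 2.2, 1.2]
gripper_width: 0.002
grasp_force: 0.0
```

Emit:
arm_command(
  rows=[
    [[0,0.007,-0.006,0,0],[0,0.007,-0.006,0,0],[0,0,0,0,0],[0,0,0,0,0],[0,0,0,0,0],[0,0,0,0,0],[0,0,0,0,0],[0,0,0,0,0],[0,0,0,0,0],[0,0,0,0,0]],
  ],
)

```text
t: 19.75
eef_pos: [0.5472, 0.0624, 0.0452]
tool_rot: [0.0, 0.94, -0.341, -0.001]
contact_force: [-4.5, 4.1, 2.6]
gripper_width: 0.001
grasp_force: 0.0
```

Emit:
arm_command(
  rows=[
    [[0,0.008,-0.0065,0,0],[0,0.008,-0.0065,0,0],[0,-0.03,-0.0385,0,0.625],[0,-0.0285,-0.04,0,0.625],[0,-0.0265,-0.0415,0,0.625],[0,-0.0243,-0.043,0,0.625],[0,-0.022,-0.044,0,0.625],[0,-0.02,-0.045,0,0.625],[0,-0.0175,-0.046,0,0.625],[0,-0.0153,-0.047,0,0.625]],
  ],
)

```text
t: 21.0
eef_pos: [0.536, 0.0413, 0.0449]
tool_rot: [-0.0, 0.989, -0.146, -0.002]
contact_force: [-7.9, 4.8, 4.3]
gripper_width: -0.0
grasp_force: 0.0
```

```bash
cat > m.py <<'E'
from h import *
o=get_obs();print(o['eef_pos'],o['contact_force'])
im,p=shot('wrist','w6.png'); tab(im=im,p=p); print(fitlid())
v=o['eef_pos'][:2]-[.5928,.0247];a=np.arctan2(v[1],v[0]);print(np.hypot(*v),np.degrees(a))
f=o['contact_force'][:2];print('N',f@[np.cos(a),np.sin(a)],'T',-f@[-np.sin(a),np.cos(a)])
E
python3 m.py
```

```text
[0.53600637 0.04128028 0.04489481] [-7.86704939  4.80533077  4.2847055 ]
red rect [0.6081 0.0104] [np.float32(0.0098), np.float32(0.0202)] edge ang -44.21 centroid ang -43.12
(array([0.5935, 0.0247]), np.float64(0.0489), np.float64(0.0001), 52, np.float64(-44.33), 7749, np.float64(-43.4), 2822)
0.05916436901891159 163.7254123924392
N 8.898464821409208 T 2.408110015439362
```

Emit:
arm_command(
  rows=[
    [[0,-0.0126,-0.0476,0,0.625],[0,-0.0102,-0.048,0,0.625],[0,-0.0075,-0.0485,0,0.625],[0,-0.005,-0.049,0,0.625],[0,-0.0025,-0.049,0,0.625],[0,0,-0.049,0,0.625],[0,0.0025,-0.049,0,0.625],[0,0.005,-0.049,0,0.625],[0,0.0075,-0.0485,0,0.625],[0,0.01,-0.048,0,0.625]],
  ],
)

```text
t: 22.35
eef_pos: [0.5348, 0.0106, 0.0448]
tool_rot: [0.0, 0.995, 0.102, -0.002]
contact_force: [-9.8, 1.1, 6.7]
gripper_width: 0.001
grasp_force: 0.0
```

```bash
python3 m.py
```

```text
[0.53482067 0.01055062 0.04482897] [-9.78725276  1.11204677  6.670707  ]
red rect [0.6132 0.0193] [np.float32(0.0096), np.float32(0.0203)] edge ang -15.36 centroid ang -14.78
(array([0.5933, 0.0249]), np.float64(0.0489), np.float64(0.00126), 49, np.float64(-15.63), 7767, np.float64(-14.82), 2787)
0.059680876822678953 -166.285505494824
N 9.244561696423219 T 3.4007416300945357
```

```bash
python3 - <<'E'
from h import *
p=cams.camera_params('top'); im=cv2.imread('pics/top.png'); g=cv2.GaussianBlur(im,(3,3),0).max(2).astype(float)
def edge(A,B):
    A,B=map(np.float32,(A,B)); d=(B-A)/np.linalg.norm(B-A); n=np.array([-d[1],d[0]]); P=[]
    for t in np.linspace(.08,.92,60):
        s=np.arange(-6,6.01,.25); q=A+t*(B-A)+s[:,None]*n
        v=cv2.remap(g.astype(np.float32),q[:,0].astype(np.float32).reshape(1,-1),q[:,1].astype(np.float32).reshape(1,-1),1)[0]
        k=np.abs(np.gradient(v)).argmax(); P.append(onz(p,q[k],.012)[:2])
    P=np.float32(P); l=cv2.fitLine(P,cv2.DIST_HUBER,0,.01,.01).ravel(); r=np.abs((P-l[2:])@[-l[1],l[0]])
    return np.degrees(np.arctan2(l[1],l[0])).round(2),r.mean().round(4),l[2:]
c=[(264,90),(387,119),(357,249),(229,218)]
for i in range(4): print(edge(c[i],c[(i+1)%4]))
w,q=shot('wrist'); h=hsv(w).astype(int)
E
```

```text
(np.float32(77.78), np.float32(0.0036), array([ 0.8349124 , -0.03498307], dtype=float32))
(np.float32(-12.19), np.float32(0.0006), array([ 0.58460695, -0.16795145], dtype=float32))
(np.float32(77.78), np.float32(0.0006), array([0.4246179, 0.074109 ], dtype=float32))
(np.float32(-12.16), np.float32(0.0035), array([0.68453985, 0.22958131], dtype=float32))
```

Emit:
arm_command(
  rows=[
    [[0,0.0043,-0.0167,0,0.22],[0,0.0043,-0.0167,0,0.22],[0,0,0,0,0],[0,0,0,0,0],[0,0,0,0,0],[0,0,0,0,0],[0,0,0,0,0],[0,0,0,0,0],[0,0,0,0,0],[0,0,0,0,0]],
  ],
)

```text
t: 23.75
eef_pos: [0.5353, 0.0081, 0.0448]
tool_rot: [0.0, 0.993, 0.119, -0.003]
contact_force: [-9.0, 0.6, 6.3]
gripper_width: 0.0
grasp_force: 0.0
```

```bash
python3 m.py
```

```text
[0.53531389 0.00807674 0.04476999] [-9.01288836  0.60041323  6.34592695]
red rect [0.6133 0.02  ] [np.float32(0.0096), np.float32(0.0204)] edge ang -13.15 centroid ang -12.81
(array([0.5907, 0.0254]), np.float64(0.0457), np.float64(0.00129), 31, np.float64(-7.51), 8641, np.float64(-12.95), 2834)
0.05984133561705112 -163.8717162921875
N 8.491372251580902 T 3.0804626148700627
```

Emit:
arm_command(
  rows=[
    [[0,-0.008,-0.0023,0,0],[0,-0.008,-0.0023,0,0],[0,-0.008,-0.0023,0,0],[0,-0.008,-0.0023,0,0],[0,-0.008,-0.0023,0,0],[0,-0.008,-0.0023,0,0],[0,-0.016,-0.0045,0,0],[0,-0.032,-0.009,0,0],[0,-0.05,-0.015,0,0],[0,-0.1,-0.03,0,0]],
  ],
)

```text
t: 25.1
eef_pos: [0.5234, 0.0045, 0.0455]
tool_rot: [-0.0, 0.993, 0.119, 0.0]
contact_force: [1.2, -1.0, -0.3]
gripper_width: 0.001
grasp_force: 0.0
```

```bash
python3 m.py; python3 -c "
from h import *
for _ in range(3):
    print(fitlid('w7.png')[:4]); tab()"
```

```text
[0.52340523 0.00447767 0.04546168] [ 1.19338126 -0.95241462 -0.29289136]
red rect [0.6135 0.0202] [np.float32(0.0097), np.float32(0.0204)] edge ang -12.91 centroid ang -12.14
(array([0.5931, 0.0247]), np.float64(0.0487), np.float64(0.00255), 31, np.float64(-10.91), 3484, np.float64(-12.23), 3093)
0.07228123004877321 -163.75334519901855
N -0.879265140726545 T -1.2482568897662516
(array([0.5935, 0.0248]), np.float64(0.0441), np.float64(7e-05), 46)
red rect [0.6135 0.0202] [np.float32(0.0098), np.float32(0.0204)] edge ang -13.08 centroid ang -12.31
(array([0.5932, 0.0251]), np.float64(0.0491), np.float64(0.00291), 26)
red rect [0.6135 0.0202] [np.float32(0.0097), np.float32(0.0204)] edge ang -12.91 centroid ang -12.15
(array([0.5915, 0.0254]), np.float64(0.0488), np.float64(0.00371), 21)
red rect [0.6136 0.0202] [np.float32(0.0098), np.float32(0.0204)] edge ang -12.92 centroid ang -12.11
```

View pics/w7.png

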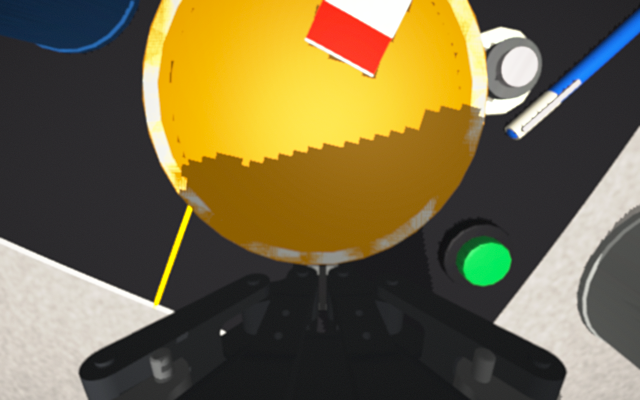

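Emit:
arm_command(
  rows=[
    [[0,-0.1,-0.1,0,0],[0,0,-0.1,0.4,0],[0,0,-0.1,0.6,0],[0,0,-0.2,0.3,0],[0,0.06,-0.4,0,0],[0,0.06,-0.4,0,0],[0,0.06,-0.35,0,0],[0,0.03,-0.1,-0.2,0],[0,0,0,-0.2,0],[0,0,0,0,0]],
  ],
)

```text
t: 26.75
eef_pos: [0.5286, -0.0993, 0.0977]
tool_rot: [-0.001, 0.993, 0.12, -0.001]
contact_force: [-1.0, -0.3, -0.1]
gripper_width: 0.001
grasp_force: 0.0
```

```bash
python3 - <<'E'
from h import *
o=get_obs();print(o['eef_pos'],o['contact_force'])
a,q=shot('side'); im,p=shot('wrist'); h=hsv(im).astype(int)
m=(h[...,0]>40)&(h[...,0]<85)&(h[...,1]>90)
y,x=np.nonzero(m); print(len(x), (x.mean(),y.mean()) if len(x) else 0)
if len(x): print(onz(p,(x.mean(),y.mean()),.034))
h=hsv(a).astype(int); m=(h[...,0]>40)&(h[...,0]<85)&(h[...,1]>90); m[:180]=0;m[:,:310]=0;m[250:]=0;m[:,370:]=0
y,x=np.nonzero(m); print(len(x), (x.mean(),y.mean()) if len(x) else 0)
if len(x): print(onz(q,(x.mean(),y.mean()),.034))
cv2.imwrite('pics/w8.png',np.hstack([cv2.resize(im,(400,250)),cv2.resize(a[160:285,200:400],(400,250))])[...,::-1])
E
```

```text
[ 0.52855467 -0.09927841  0.09772301] [-0.99508682 -0.31869626 -0.11434281]
1376 (np.float64(324.6438953488372), np.float64(207.63662790697674))
[ 0.53208758 -0.09933865  0.034     ]
65 (np.float64(325.6461538461538), np.float64(195.0))
[ 0.53045996 -0.08738326  0.034     ]
```

View pics/w8.png

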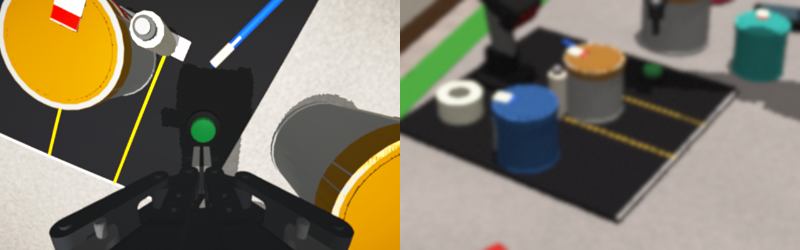

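Emit:
arm_command(
  rows=[
    [[0,0.03,0,-0.3,0],[0,0,0,-0.3,0],[0,0,0,-0.2,0],[0,0,0,-0.13,0],[0,0,0,-0.06,0],[0,0,0,-0.04,0],[0,0,0,-0.04,0],[0,0,0,-0.04,0],[0,0,0,-0.04,0],[0,0,0,0,0]],
  ],
)

```text
t: 28.1
eef_pos: [0.532, -0.1007, 0.0305]
tool_rot: [0.0, 0.993, 0.119, 0.0]
contact_force: [-0.0, 0.2, 3.9]
gripper_width: -0.002
grasp_force: 1.7
```

Emit:
arm_command(
  rows=[
    [[0,0,0,-0.03,0],[0,0,0,-0.03,0],[0,0,0,-0.03,0],[0,0,0,-0.02,0],[0,0,0,-0.02,0],[0,0,0,0,0],[0,0,0,0,0],[0,0,0,0,0],[0,0,0,0,0],[0,0,0,0,0]],
  ],
)

```text
t: 29.35
eef_pos: [0.5323, -0.1007, 0.0272]
tool_rot: [0.001, 0.993, 0.119, 0.0]
contact_force: [-17.0, 0.8, 55.6]
gripper_width: 0.004
grasp_force: 27.7
```

Emit:
arm_command(
  rows=[
    [[0,0,0,0.05,0],[0,0,0,0.05,0],[0,0,0,0.08,0],[0,0,0,0.15,0],[0,0,0,0.3,0],[0,0,0,0.5,0],[0,0,0,0.6,0],[0,-0.2,-0.2,0.6,0],[0,-0.4,-0.4,0.4,0],[0,0,0,0,0]],
  ],
)

```text
t: 30.6
eef_pos: [0.4952, -0.1389, 0.1888]
tool_rot: [0.001, 0.993, 0.117, 0.001]
contact_force: [1.0, -0.4, 0.1]
gripper_width: -0.001
grasp_force: 0.0
```

Emit:
arm_command(
  rows=[
    [[0,-0.2,-0.7,0,0],[0,-0.2,-0.7,0,0],[0,0,-0.8,0,0],[0,0,-0.8,0,0],[0,0,-0.6,0,0],[0,0,0,0,0],[0,0,0,0,0],[0,0,0,0,0],[0,0,0,0,0],[0,0,0,0,0]],
  ],
)

```text
t: 31.85
eef_pos: [0.4719, -0.3521, 0.1864]
tool_rot: [0.0, 0.993, 0.119, 0.0]
contact_force: [0.2, -0.0, -0.0]
gripper_width: 0.001
grasp_force: 0.0
```

```bash
python3 - <<'E'
from h import *
o=get_obs();print(o['t'],o['eef_pos'],o['contact_force'])
im,p=shot('top'); tab(im=im,p=p)
h=hsv(im).astype(int);m=(h[...,0]>40)&(h[...,0]<85)&(h[...,1]>90)
b,n,_=blob(im,m,(351,200),12);print(b,n)
cv2.imwrite('pics/z2.png',cv2.resize(im[80:230,220:420,::-1],None,fx=4,fy=4,interpolation=2))
E
```

```text
31.85 [ 0.47187306 -0.35207571  0.18644824] [ 0.23733933 -0.00151286 -0.03902631]
[350.68965517 199.91954023] 87
```

View pics/z2.png

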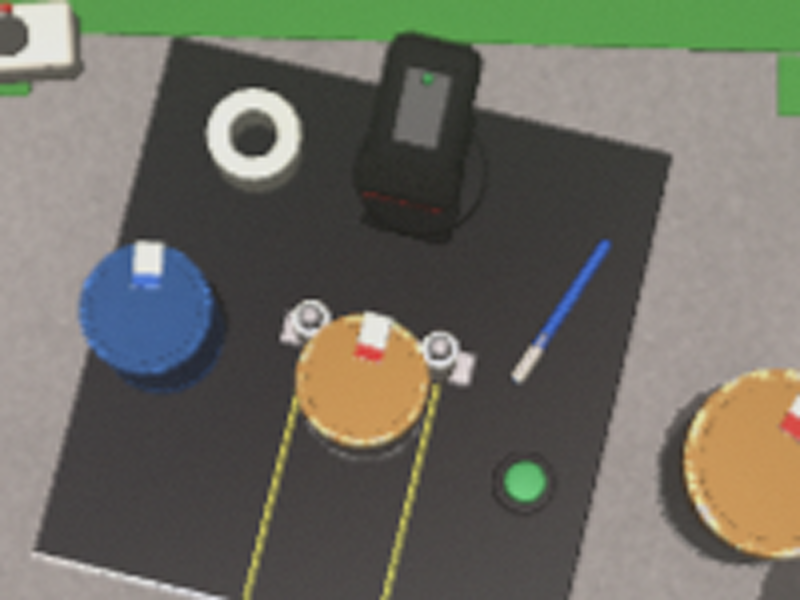

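The tin rests against both rollers with its tab pointing at the reader. The button is back up and nothing else has moved.

```bash
python3 -c "
from station import job
print(job.hand_in())"
```

```text
the job is handed in; nothing more can be done
None
```

The tin is against both rollers with its label within about 1° of straight at the reader; I pressed the green button fully down and released it, and handed the job in at about 32 s, though the press peaked near 56 N at the wrist, well over the 5 N needed.

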